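Select the heat-sink module on the test dock and start the test

ROBOT

A 6-joint arm with a two-finger parallel gripper is mounted at the origin on the work surface. World frame = base frame: x ahead of the robot, y to its left, z up, the work surface at z = 0. Lengths are in m, angles in rad, forces in N, time in s.
With the tool pointing down it reaches from about 0.275 to 0.75 m from the base axis. Payload 10.2 kg.
Tool frame: the origin (TCP) lies at the very end of the fingers, on their centre line; the grasp point (between the pads) lies 19 mm behind it; z points along the fingers, y is the direction in which the jaws open and shut (so a half turn about z gives the same grasp; the last joint's range is limited). The gripper opens to 88 mm and grips with 3 to 60 N. Pads are 18 mm wide; open, the fingers measure 123 mm over their backs; the gripper's body (75 mm by 187 mm) begins 45 mm behind the grasp point.
Start: joints at [-1.5, 0.313, 1.498, -0, 1.331, -0.223], TCP at [0.152, -0.503, 0.239] pointing down, gripper open.
Joint ranges: [-2.94, 2.94], [-0.97, 2.17], [0.19, 2.56], [-1.23, 4.37], [0.02, 3.11], [-2.88, 2.88]. Speed limits (rad/s): [2.39, 2.39, 3.01, 3.14, 3.14, 3.14].

INTERFACE

Orientations are given as a rotation vector (axis times angle).
In Python, from station import observe, optics, env gives the robot as it stands. The module is installed in compiled form; this text tells all that it offers.
- The arm moves only by the tool send_rows, never from a script. Its argument "rows" is a list of rows, each an object of numbers: "tx", "ty", "tz": the shift along the tool's x, y, z in mm; "spin": the turn about the tool's z in rad. A call has 1 to 20 rows; each row shifts and turns the commanded pose from where the row before left it, along the tool's axes as they then stand; what a row does not reach is not made up. A row lasts 1/10 s, in which the tool goes at most 50 mm and 8.59 degrees, less where a joint would pass 70% of its speed; a pose out of reach is approached as far as the arm can. A call with a gripper value outside its range is refused whole. "fingers" is the gripper command: -1 is shut, 1 is fully open, values between are in proportion, set as the call begins (left out, the last holds). The fingers move at their own pace and stop on an object; "squeeze" is the grip in N (left out, the last holds). Time passes only in rows, so rows that do not move let the fingers close. It gives the time, the measured TCP pose, the force and the opening at its end, in the units of the state.
- observe(): the state, without advancing time (a new reading comes with each control period).
- optics.camera(name): name is "scene" or "top" or "wrist"; returns the picture (420x560x3 uint8, red, green, blue); there is no depth.
- optics.camera_model(name): a dict with "K" (3x3 intrinsics, pixels), "rvec" (rotation vector, rad) and "tvec" (3), from world to camera coordinates, as OpenCV has them. Camera axes: x right, y down, z forward; pixel columns grow to the right and rows downward; lengths in m; the calibration is good to about 2 mm. The wrist camera is an equidistant fisheye: a pixel r from the principal point sees the ray r / f radians off the axis. A picture is of the moment at which its call begins: read the wrist's pose just before it. camera_model takes no time and is no camera call; for the wrist camera it gives the pose at the moment of the call.
- env.close_job(): hands the job in, once; it reports no verdict.
The state is a dict: "time": time; "joint_positions": joint angles; "dq": joint speeds; "tau": joint torques, N m; "eef_pos": TCP position; "orientation": TCP orientation; "ft_force": force on the tool from outside, world axes, zero at the start; "torque": the same for the moment, N m; "width": finger opening in m.
Only numpy, scipy, OpenCV 4.12 (cv2) and the standard library are available. Lean on these libraries where they do the work, as an engineer would, in place of code of your own. Each camera call takes 0.05 s, during which the arm holds its last target. There are 200 camera calls.

TASK

On the test dock, push the selector's protruding tab around until it points squarely at the module with the finned heat sink, leave it there, and then press the start key down and let it come up again. Do not press the key before the selector is set, and leave the modules in their bays and everything else where it stands: nothing is to be picked up.

Things in the scene. Friction and masses are not known exactly. Their poses are not given: they have to be found in the camera images.
- dock: Fixed grey test dock, top 30 mm above the table, x -90..160, y -170..170 mm; origin on the table below the selector axis, x away from the robot. Four square bays (rim 4 mm high, 54 mm outside) fan around the selector, centres 135 mm from its axis at +75, +25, -25, -75 degrees from dock x, a white tick towards each. One module per bay; which is where varies.
- selector (a joint): Angle (rad) of the black rotary selector, counter-clockwise from above. At 0 the tab points along the dock's -x, to the robot side; the tab's world direction is dock yaw + pi + this value. End stops at -2.9 and 2.9: the tab cannot pass between the two middle bays. No clicks; it turns stiffly (about 0.12 N m, 2 N at the tab) and stays where it is left.
- selector_axis (a point): Point on the selector's vertical axis, 49 mm above the table (19 mm above the dock's top). It turns with the selector: its x points along the tab, z up. The hub is a disc of 34 mm radius, its top 32 mm above the dock's top.
- selector_tab (a point): Mid-point of the protruding tab, 60 mm from the axis, 49 mm above the table. The tab is an upright black blade 8 mm thick sticking out radially from the hub to 78 mm from the axis; lower edge 5 mm, upper edge 33 mm above the dock's top. Nothing else stands on the dock between the hub and 100 mm from the axis.
- start_key (a joint): Travel (m) of the start key: 0 up, 0.006 fully down. Sprung, about 4 N to push fully down; it comes back up by itself. It counts as pressed once it is 4 mm down.
- start_key_top (a point): Centre of the top of the start key, a round grey push button 30 mm across in a black housing, on the dock's near right corner (dock x = -60, y = -130 mm). It is pressed straight down.
- heatsink_module_center (a point): green circuit board 44 x 44 x 6 mm, lying loose in one of the dock's four bays, with an aluminium heat sink of five parallel upright fins, 32 mm high in all. This is the module to select. The point lies at the centre of the board, 3 mm above its underside (board underside lies on the dock's top).
- capacitor_module_center (a point): green circuit board 44 x 44 x 6 mm, lying loose in one of the dock's four bays, with two upright aluminium cans side by side, each 17 mm across, 32 mm high in all. The point lies at the centre of the board, 3 mm above its underside (board underside lies on the dock's top).
- shield_module_center (a point): green circuit board 44 x 44 x 6 mm, lying loose in one of the dock's four bays, with one flat plain metal cover 30 x 36 mm, 16 mm high in all. The point lies at the centre of the board, 3 mm above its underside (board underside lies on the dock's top).
- coil_module_center (a point): green circuit board 44 x 44 x 6 mm, lying loose in one of the dock's four bays, with one metal bobbin (a spool with two round flanges 32 mm across), 27 mm high in all. The point lies at the centre of the board, 3 mm above its underside (board underside lies on the dock's top).
- screw_pot_center (a point): Centre of a small round lidded pot, 32 mm across, 34 mm high, standing loose on the dock's near left corner. To be left alone.
- mug_center (a point): Centre of a white mug, 80 mm across, 90 mm high, on the right of the table. To be left alone.
- screwdriver_center (a point): Middle of a screwdriver lying on the right of the table, about 12 mm above it. To be left alone.
- tape_roll_center (a point): Centre of a black roll of tape, 70 mm across, 18 mm high, on the left of the table. To be left alone.
- spares_box_center (a point): Centre of a cardboard box, 100 x 75 x 50 mm high, on the left of the table. To be left alone.
Mind the look-alikes: they are no part of the job. What is shaped like the part that bears heatsink_module_center but orange is not meant.

How it is judged:
By the outcome, as a careful person would: the job done as asked, in the order asked, and still so for the second after the job is handed in, with the robot touching nothing.
It also fails if it takes over 51 s, if anything falls off the work surface, if the arm or the gripper's body presses on something with over 40 N, if the wrist force passes 120 N, or if a joint passes its speed limit or range.

## Working session

There is one attempt and no reset: what is moved stays moved. The work goes in short steps, Python scripts to look and compute and a tool call to move; the robot and the scene stay as the last step left them, time stands still between calls to the robot, and variables do not carry over. Pictures are saved under pics/ and viewed, about 8 in all and at most 12, crops included, and the job is handed in when it is done.

Besides the shell and the picture viewer there is one more tool, called after "Request:" as a command line: name --argument value ..., lists and objects as JSON in quotes. send_rows: Moves the arm, as the interface text tells. Its arguments: {"type":"object","properties":{"rows":{"type":"array"},"fingers":{"type":"number"},"squeeze":{"type":"number"}},"required":["rows"]}

```bash
mkdir -p pics; python3 - <<'E'
from station import observe, optics
import cv2,numpy as np
print(observe())
for n in("top","scene"):
    im=optics.camera(n); cv2.imwrite(f"pics/{n}0.png",cv2.resize(im[:,:,::-1],(800,600),interpolation=cv2.INTER_CUBIC)); cv2.imwrite(f"pics/{n}raw.png",im[:,:,::-1])
    m=optics.camera_model(n);print(n,m)
E
```

```text
{'time': 0.0, 'joint_positions': array([-1.50043489e+00,  3.13484613e-01,  1.49843539e+00,  6.70998980e-06,
        1.33097091e+00, -2.23399262e-01]), 'dq': array([ 2.44049572e-04,  1.43259683e-03, -1.21238627e-03, -6.23560236e-04,
        6.62073553e-05, -5.22412475e-04]), 'tau': array([ 2.97516362e-04, -4.02213764e+01, -2.52271414e+01,  6.94194599e-02,
        3.52271029e-02, -8.97399991e-05]), 'eef_pos': array([ 0.15198891, -0.50226903,  0.23814399]), 'orientation': array([-3.10648577e+00, -4.59588992e-01, -1.66031095e-04]), 'ft_force': array([-0.9642829 , -0.74076526, -0.33443635]), 'torque': array([0.00912156, 0.05608053, 0.00943517]), 'width': 0.08831627882353414}
top {'K': array([[528.62075581,   0.        , 278.64497568],
       [  0.        , 528.62075581, 210.13711584],
       [  0.        ,   0.        ,   1.        ]]), 'rvec': array([ 2.1494317 , -2.13965175,  0.15890325]), 'tvec': array([-0.00967069,  0.59447585,  1.69949779])}
scene {'K': array([[545.93040366,   0.        , 271.60841394],
       [  0.        , 545.93040366, 208.04143738],
       [  0.        ,   0.        ,   1.        ]]), 'rvec': array([ 1.01378385,  2.5473716 , -0.8989525 ]), 'tvec': array([ 0.43642368, -0.26027045,  1.72964605])}
```

View pics/top0.png

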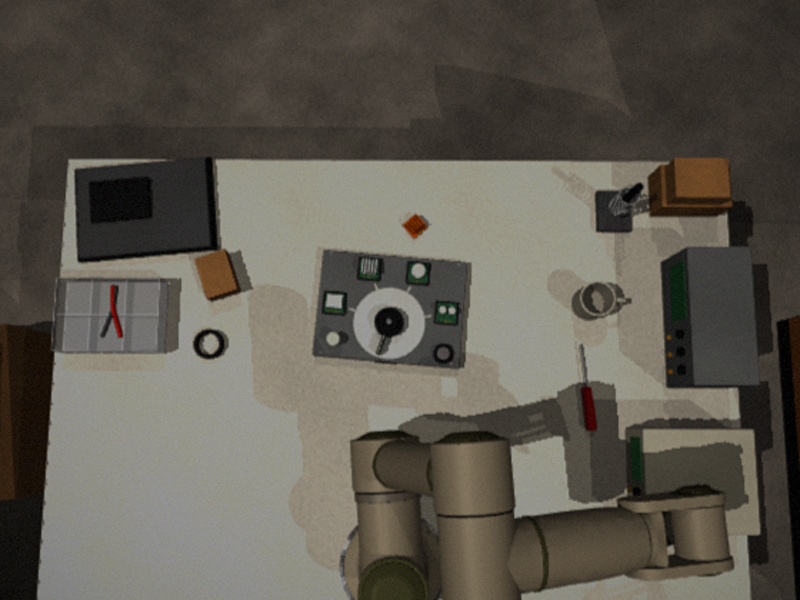

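View pics/scene0.png

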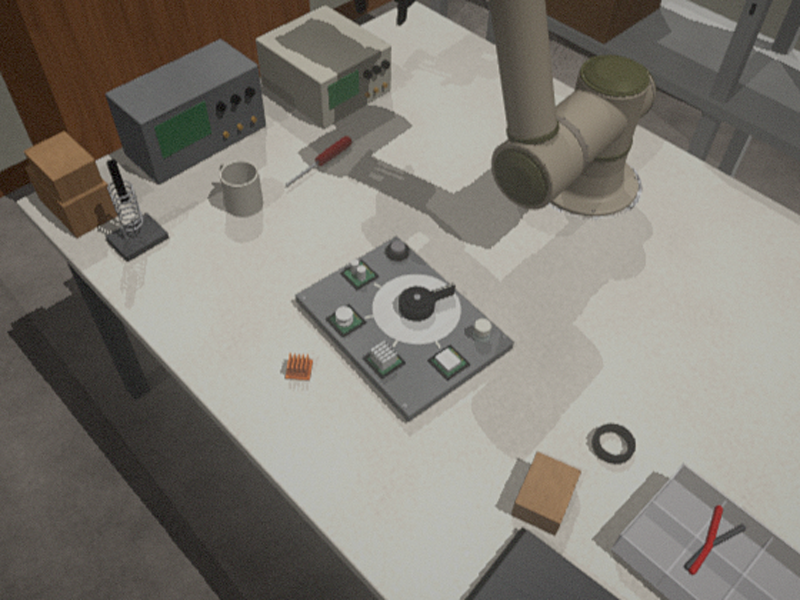

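Candidates: finned grey module at top-view (370,267), in the +25° bay; the orange finned look-alike at (415,226) is off the dock. The others on the dock are the shield (335,302), coil (418,272) and capacitors (447,312). The key is at (443,354), the pot at (333,339) and the tab points towards (382,350). I'll check this in a close crop.

```bash
python3 - <<'E'
import cv2
im=cv2.imread("pics/topraw.png")
c=im[165:265,210:340]; c=cv2.convertScaleAbs(c,alpha=1.5)
cv2.imwrite("pics/crop1.png",cv2.resize(c,None,fx=6,fy=6,interpolation=cv2.INTER_CUBIC))
E
```

```text
(no output)
```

View pics/crop1.png

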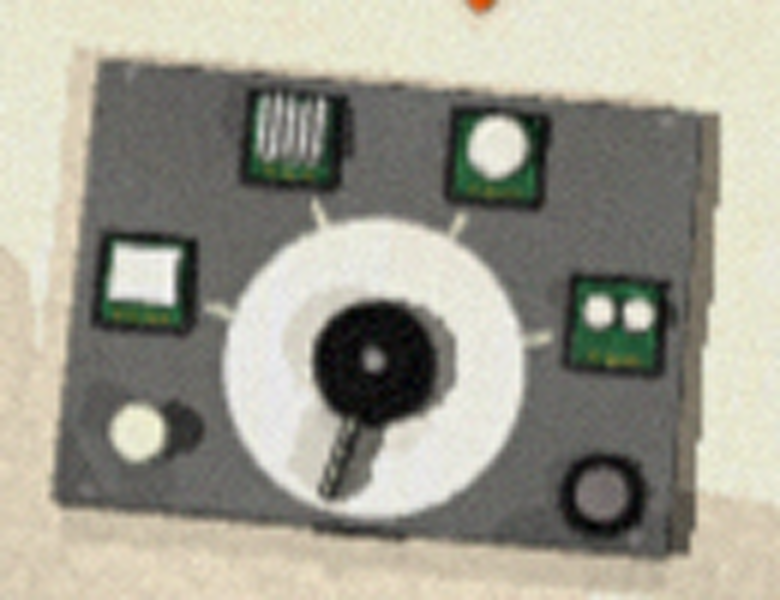

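```bash
cat > h.py <<'E'
import numpy as np, cv2
def ray(m,u,v,z):
    R=cv2.Rodrigues(m["rvec"])[0]; C=-R.T@m["tvec"]
    d=R.T@np.linalg.inv(m["K"])@[u,v,1]
    return C+d*(z-C[2])/d[2]
def crop(u,v): return 210+(u+.5)/6-.5,165+(v+.5)/6-.5
E
python3 - <<'E'
from h import *
from station import optics
m=optics.camera_model("top")
a=np.deg2rad([25,-25,75,-75])
D=[*(np.c_[np.cos(a),np.sin(a)]*.135),(0,0),(0,0)]
P=[(295,139,.034),(498,157,.034),(147,281,.034),(617,324,.034),(375,362,.062),(374,367,.03)]
W=np.array([ray(m,*crop(u,v),z)[:2] for u,v,z in P]);D=np.array(D)
Dc=D-D.mean(0);Wc=W-W.mean(0)
yaw=np.arctan2((Dc[:,0]*Wc[:,1]-Dc[:,1]*Wc[:,0]).sum(),(Dc*Wc).sum())
R=np.array([[np.cos(yaw),-np.sin(yaw)],[np.sin(yaw),np.cos(yaw)]])
t=W.mean(0)-R@D.mean(0)
print("yaw",yaw,np.degrees(yaw),"t",t,"res mm",((W-(D@R.T+t))*1e3).round(1))
k=ray(m,*crop(602,494),.045);print("key img",k,"pred",R@[-.06,-.13]+t)
print("tip",ray(m,*crop(328,495),.06), "pot", ray(m,*crop(138,432),.064))
tip=ray(m,*crop(328,495),.06)[:2]-t
print("tab dir deg",np.degrees(np.arctan2(tip[1],tip[0])),np.hypot(*tip), "target world dir",np.degrees(yaw)+25)
print("bay", R@D[0]+t)
E
```

```text
yaw -0.08824394678751758 -5.056005718501776 t [0.54437535 0.01425742] res mm [[-0.  -0.5]
 [ 0.4  0.2]
 [ 0.4 -0.3]
 [ 0.6 -0.1]
 [-1.2 -0.1]
 [-0.1  0.8]]
key img [ 0.47351486 -0.10954059  0.045     ] pred [ 0.47315198 -0.10994899]
tip [0.471118   0.03904082 0.06      ] pot [0.5043354  0.14169226 0.064     ]
tab dir deg 161.3090101250253 0.0773359944788231 target world dir 19.943994281498224
bay [0.67127892 0.06030611]
```

The fit is good: residuals are ≤1.2 mm, the predicted key position matches the image, and the tab tip comes out at 77 mm radius. The tab is now at 161.3° in world and must go clockwise to 19.9°, away from the stop side. I'll push with shut fingers, spinning along with the tab.

Request:
send_rows --rows '[{"tx": 28.3,"ty": -23.9},{"tx": 28.3,"ty": -23.9},{"tx": 28.3,"ty": -23.9},{"tx": 28.3,"ty": -23.9},{"tx": 28.3,"ty": -23.9},{"tx": 28.3,"ty": -23.9},{"tx": 28.3,"ty": -23.9},{"tx": 28.3,"ty": -23.9},{"tx": 28.3,"ty": -23.9},{"tx": 28.3,"ty": -23.9},{"tx": 28.3,"ty": -23.9},{"tx": 28.3,"ty": -23.9},{"tx": 28.3,"ty": -23.9},{"tx": 28.3,"ty": -23.9},{"tx": 28.3,"ty": -23.9},{"tx": 28.3,"ty": -23.9}]' --fingers -1 --squeeze 10

```text
$.rows[0]: bad value
```

Request:
send_rows --rows '[{"spin": -0.148},{"spin": -0.148},{"spin": -0.148},{"spin": -0.148},{"spin": -0.148},{"spin": -0.148},{"spin": -0.148},{"spin": -0.148},{"spin": -0.148},{"spin": -0.148},{"spin": -0.148},{"spin": -0.148},{"spin": -0.148},{"spin": -0.148},{"spin": -0.148},{"spin": -0.148},{"spin": -0.148},{}]'

```text
$.rows[0]: bad value
```

Request:
send_rows --rows '[{"tx": 28.3,"ty": -23.9,"tz": 0,"spin": 0}]' --fingers -1 --squeeze 10

```text
time: 0.2
eef_pos: [0.171, -0.4727, 0.2379]
orientation: [-3.108, -0.455, 0.001]
ft_force: [1.5, -0.2, -0.4]
width: 0.0818
```

All four keys are needed.

Request:
send_rows --rows '[{"tx": 28.3,"ty": -23.9,"tz": 0,"spin": 0},{"tx": 28.3,"ty": -23.9,"tz": 0,"spin": 0},{"tx": 28.3,"ty": -23.9,"tz": 0,"spin": 0},{"tx": 28.3,"ty": -23.9,"tz": 0,"spin": 0},{"tx": 28.3,"ty": -23.9,"tz": 0,"spin": 0},{"tx": 28.3,"ty": -23.9,"tz": 0,"spin": 0},{"tx": 28.3,"ty": -23.9,"tz": 0,"spin": 0},{"tx": 28.3,"ty": -23.9,"tz": 0,"spin": 0},{"tx": 28.3,"ty": -23.9,"tz": 0,"spin": 0},{"tx": 28.3,"ty": -23.9,"tz": 0,"spin": 0},{"tx": 28.3,"ty": -23.9,"tz": 0,"spin": 0},{"tx": 28.3,"ty": -23.9,"tz": 0,"spin": 0},{"tx": 28.3,"ty": -23.9,"tz": 0,"spin": 0},{"tx": 28.3,"ty": -23.9,"tz": 0,"spin": 0},{"tx": 28.3,"ty": -23.9,"tz": 0,"spin": 0}]'

```text
time: 1.7
eef_pos: [0.4752, -0.0038, 0.2385]
orientation: [-3.108, -0.46, 0.001]
ft_force: [-0.1, -1.1, 0.4]
width: 0.0005
```

Request:
send_rows --rows '[{"tx": 0,"ty": 0,"tz": 0,"spin": -0.148},{"tx": 0,"ty": 0,"tz": 0,"spin": -0.148},{"tx": 0,"ty": 0,"tz": 0,"spin": -0.148},{"tx": 0,"ty": 0,"tz": 0,"spin": -0.148},{"tx": 0,"ty": 0,"tz": 0,"spin": -0.148},{"tx": 0,"ty": 0,"tz": 0,"spin": -0.148},{"tx": 0,"ty": 0,"tz": 0,"spin": -0.148},{"tx": 0,"ty": 0,"tz": 0,"spin": -0.148},{"tx": 0,"ty": 0,"tz": 0,"spin": -0.148},{"tx": 0,"ty": 0,"tz": 0,"spin": -0.148},{"tx": 0,"ty": 0,"tz": 0,"spin": -0.148},{"tx": 0,"ty": 0,"tz": 0,"spin": -0.148},{"tx": 0,"ty": 0,"tz": 0,"spin": -0.148},{"tx": 0,"ty": 0,"tz": 0,"spin": -0.148},{"tx": 0,"ty": 0,"tz": 0,"spin": -0.148},{"tx": 0,"ty": 0,"tz": 0,"spin": -0.148},{"tx": 0,"ty": 0,"tz": 0,"spin": -0.148},{"tx": 0,"ty": 0,"tz": 0,"spin": 0}]'

```text
time: 3.5
eef_pos: [0.4746, -0.0053, 0.2385]
orientation: [-0.517, -3.098, -0.0]
ft_force: [-0.0, 0.5, -0.9]
width: 0.0005
```

```bash
cat >> h.py <<'E'
A=np.array([.5440,.0143])
def where():
    from station import observe
    s=observe(); R=cv2.Rodrigues(s["orientation"])[0]; d=s["eef_pos"][:2]-A
    print("t",s["time"],"pos",s["eef_pos"].round(4),"xang",np.degrees(np.arctan2(R[1,0],R[0,0])).round(2),"tilt",R[:2,2].round(4),"q6",s["joint_positions"][5].round(2),"polar",np.hypot(*d).round(4),np.degrees(np.arctan2(d[1],d[0])).round(2),"F",s["ft_force"].round(1),"w",s["width"])
    return s,R
E
python3 - <<'E'
from h import *
from station import optics
s,R=where()
# target: 60mm radius,40mm ccw of tab
a=np.deg2rad(161.3);p=A+.06*np.array([np.cos(a),np.sin(a)])+.04*np.array([-np.sin(a),np.cos(a)])
print("tool shift mm",R.T@np.r_[(p-s["eef_pos"][:2])*1e3,42-s["eef_pos"][2]*1e3])
cv2.imwrite("pics/w1.png",optics.camera("wrist")[:,:,::-1])
E
```

```text
t 3.5 pos [ 0.4746 -0.0053  0.2385] xang 161.06 tilt [-0.0005  0.0002] q6 -1.5 polar 0.0722 -164.2 F [-0.   0.5 -0.9] w 0.0005139671681704947
tool shift mm [  0.41660793   0.8807354  196.48666505]
```

View pics/w1.png

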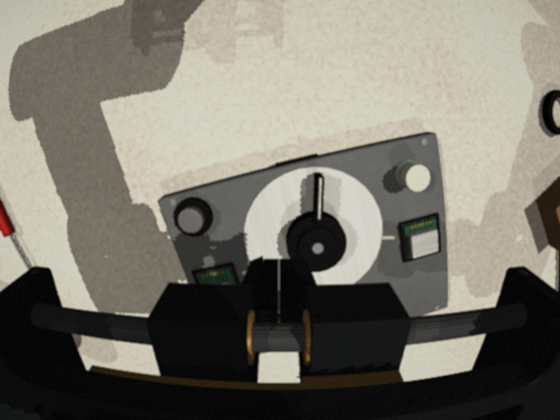

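The wrist view agrees: the tab at (318,175–240) lies to the right (+y) of the shut fingertips at (278,265), and the way down is clear. Going down.

Request:
send_rows --rows '[{"tx": 0,"ty": 0,"tz": 30,"spin": 0},{"tx": 0,"ty": 0,"tz": 30,"spin": 0},{"tx": 0,"ty": 0,"tz": 30,"spin": 0},{"tx": 0,"ty": 0,"tz": 30,"spin": 0},{"tx": 0,"ty": 0,"tz": 30,"spin": 0},{"tx": 0,"ty": 0,"tz": 20,"spin": 0},{"tx": 0,"ty": 0,"tz": 15,"spin": 0},{"tx": 0,"ty": 0,"tz": 11,"spin": 0},{"tx": 0,"ty": 0,"tz": 0,"spin": 0},{"tx": 0,"ty": 0,"tz": 0,"spin": 0}]'

```text
time: 4.55
eef_pos: [0.475, -0.0054, 0.0431]
orientation: [0.521, 3.098, -0.0]
ft_force: [-0.4, -0.4, 0.3]
width: 0.0005
```

Request:
send_rows --rows '[{"tx": 0,"ty": 3,"tz": 0,"spin": 0},{"tx": 0,"ty": 3,"tz": 0,"spin": 0},{"tx": 0,"ty": 3,"tz": 0,"spin": 0},{"tx": 0,"ty": 3,"tz": 0,"spin": 0},{"tx": 0,"ty": 3,"tz": 0,"spin": 0}]'

```text
time: 5.05
eef_pos: [0.4797, 0.0091, 0.0428]
orientation: [0.519, 3.098, -0.0]
ft_force: [0.2, 0.3, 1.1]
width: 0.0005
```

```bash
python3 -c "
from h import *
where()"
```

```text
t 5.05 pos [0.4797 0.0091 0.0428] xang 161.0 tilt [ 0.0002 -0.0001] q6 -1.46 polar 0.0645 -175.39 F [0.2 0.3 1.1] w 0.0004586188804255018
```

Request:
send_rows --rows '[{"tx": 0,"ty": 2,"tz": 0,"spin": 0},{"tx": 0,"ty": 2,"tz": 0,"spin": 0},{"tx": 1.85,"ty": 6.0,"tz": 0,"spin": 0.1},{"tx": 1.85,"ty": 6.0,"tz": 0,"spin": 0.1},{"tx": 1.85,"ty": 6.0,"tz": 0,"spin": 0.1},{"tx": 1.85,"ty": 6.0,"tz": 0,"spin": 0.1},{"tx": 1.85,"ty": 6.0,"tz": 0,"spin": 0.1},{"tx": 1.85,"ty": 6.0,"tz": 0,"spin": 0.1},{"tx": 0,"ty": 0,"tz": 0,"spin": 0}]'

```text
time: 5.95
eef_pos: [0.4912, 0.0487, 0.0426]
orientation: [-1.411, -2.806, 0.0]
ft_force: [-0.8, 0.0, -0.5]
width: 0.0004
```

```bash
python3 - <<'E'
from h import *
from station import optics
where()
cv2.imwrite("pics/w2.png",optics.camera("wrist")[:,:,::-1])
E
```

```text
t 5.95 pos [0.4912 0.0487 0.0426] xang 126.6 tilt [-0.0003  0.0001] q6 -0.78 polar 0.063 146.93 F [-0.8  0.  -0.5] w 0.0004446776386957949
```

View pics/w2.png

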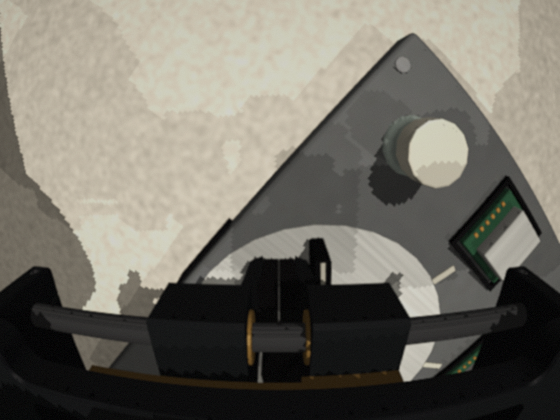

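The tab is at the fingers' right side at (320,262) and moved with them. Continuing along the arc.

Request:
send_rows --rows '[{"tx": 1.88,"ty": 6.0,"tz": 0,"spin": 0.1},{"tx": 1.88,"ty": 6.0,"tz": 0,"spin": 0.1},{"tx": 1.88,"ty": 6.0,"tz": 0,"spin": 0.1},{"tx": 1.88,"ty": 6.0,"tz": 0,"spin": 0.1},{"tx": 1.88,"ty": 6.0,"tz": 0,"spin": 0.1},{"tx": 1.88,"ty": 6.0,"tz": 0,"spin": 0.1},{"tx": 1.88,"ty": 6.0,"tz": 0,"spin": 0.1},{"tx": 1.88,"ty": 6.0,"tz": 0,"spin": 0.1},{"tx": 1.88,"ty": 6.0,"tz": 0,"spin": 0.1},{"tx": 0,"ty": 0,"tz": 0,"spin": 0}]'

```text
time: 7.0
eef_pos: [0.5383, 0.0764, 0.0426]
orientation: [-2.49, -1.915, -0.0]
ft_force: [-0.2, 0.4, 0.1]
width: 0.0005
```

```bash
python3 -c "
from h import *
where()"
```

```text
t 7.0 pos [0.5383 0.0764 0.0426] xang 75.12 tilt [0.0001 0.0001] q6 0.18 polar 0.0624 95.22 F [-0.2  0.4  0.1] w 0.00048316734849608334
```

Request:
send_rows --rows '[{"tx": 1.85,"ty": 5.97,"tz": 0,"spin": 0.1},{"tx": 1.85,"ty": 5.97,"tz": 0,"spin": 0.1},{"tx": 1.85,"ty": 5.97,"tz": 0,"spin": 0.1},{"tx": 1.85,"ty": 5.97,"tz": 0,"spin": 0.1},{"tx": 1.85,"ty": 5.97,"tz": 0,"spin": 0.1},{"tx": 1.85,"ty": 5.97,"tz": 0,"spin": 0.1},{"tx": 1.85,"ty": 5.97,"tz": 0,"spin": 0.1},{"tx": 0.92,"ty": 2.97,"tz": 0,"spin": 0.05},{"tx": 0,"ty": 0,"tz": 0,"spin": 0}]'

```text
time: 7.9
eef_pos: [0.5821, 0.0632, 0.0427]
orientation: [3.018, 0.873, 0.001]
ft_force: [-0.4, 0.2, 0.1]
width: 0.0004
```

```bash
python3 - <<'E'
from h import *
from station import optics
where()
cv2.imwrite("pics/w3.png",optics.camera("wrist")[:,:,::-1])
E
```

```text
t 7.9 pos [0.5821 0.0632 0.0427] xang 32.26 tilt [0.0004 0.    ] q6 0.92 polar 0.062 52.11 F [-0.4  0.2  0.1] w 0.00038949630425628653
```

View pics/w3.png

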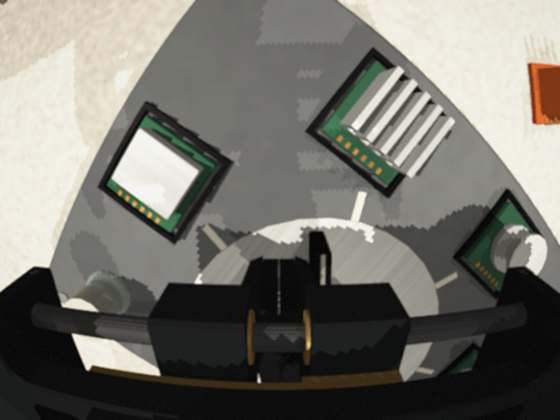

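The heat-sink bay's tick at (360,205) is ahead of the tab at (320,262). I'll push to just short of it, back off and measure.

Request:
send_rows --rows '[{"tx": 0.9,"ty": 2.95,"tz": 0,"spin": 0.05},{"tx": 0.9,"ty": 2.95,"tz": 0,"spin": 0.05},{"tx": 0.9,"ty": 2.95,"tz": 0,"spin": 0.05},{"tx": 0.45,"ty": 1.45,"tz": 0,"spin": 0.025},{"tx": 0,"ty": 0,"tz": 0,"spin": 0},{"tx": 0,"ty": 0,"tz": 0,"spin": 0}]'

```text
time: 8.55
eef_pos: [0.5895, 0.0559, 0.0427]
orientation: [3.083, 0.604, -0.0]
ft_force: [0.2, 0.2, 0.6]
width: 0.0006
```

```bash
python3 -c "
from h import *
where()"
```

```text
t 8.55 pos [0.5895 0.0559 0.0427] xang 22.17 tilt [-0.0001 -0.0002] q6 1.08 polar 0.0617 42.46 F [0.2 0.2 0.6] w 0.0005774723090378457
```

Request:
send_rows --rows '[{"tx": 0,"ty": -5,"tz": 0,"spin": 0},{"tx": 0,"ty": -7,"tz": 0,"spin": 0},{"tx": 0,"ty": 0,"tz": -15,"spin": 0},{"tx": 0,"ty": 0,"tz": -30,"spin": 0},{"tx": 0,"ty": 0,"tz": -40,"spin": 0},{"tx": -40,"ty": 0,"tz": -40,"spin": 0},{"tx": -40,"ty": 0,"tz": -40,"spin": 0},{"tx": -40,"ty": 0,"tz": -30,"spin": 0},{"tx": -40,"ty": 0,"tz": 0,"spin": 0},{"tx": -40,"ty": 0,"tz": 0,"spin": 0},{"tx": 0,"ty": 0,"tz": 0,"spin": 0},{"tx": 0,"ty": 0,"tz": 0,"spin": 0}]'

```text
time: 9.75
eef_pos: [0.4084, -0.0046, 0.2297]
orientation: [3.083, 0.6, 0.003]
ft_force: [-0.7, -0.0, -0.0]
width: 0.0008
```

```bash
python3 - <<'E'
from h import *
from station import optics
import json
where()
m=optics.camera_model("wrist");json.dump({k:np.array(v).tolist() if not isinstance(v,str) else v for k,v in m.items()},open("w4.json","w"))
w=optics.camera("wrist");cv2.imwrite("pics/w4.png",w[:,:,::-1])
t=optics.camera("top");cv2.imwrite("pics/t4raw.png",t[:,:,::-1])
v=cv2.resize(cv2.convertScaleAbs(t[165:265,210:340,::-1],alpha=1.5),(520,400),interpolation=cv2.INTER_CUBIC)
o=np.zeros((420,1080,3),np.uint8);o[:,:560]=w[:,:,::-1];o[:400,560:]=v
cv2.imwrite("pics/v4.png",cv2.resize(o,(800,311),interpolation=cv2.INTER_AREA))
E
```

```text
t 9.75 pos [ 0.4084 -0.0046  0.2297] xang 22.01 tilt [ 0.0024 -0.0007] q6 0.89 polar 0.1369 -172.05 F [-0.7 -0.  -0. ] w 0.0008166622752965642
```

View pics/v4.png

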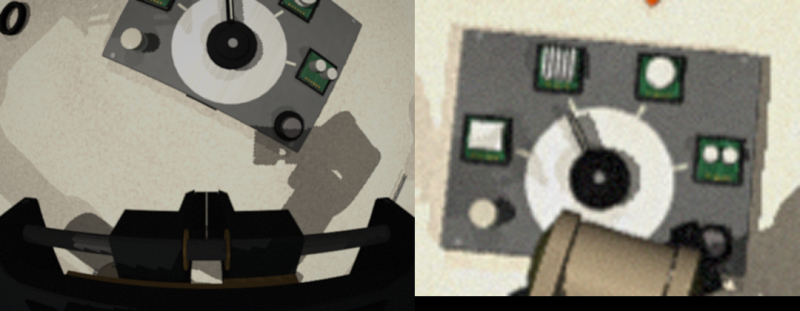

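The tab now points nearly at the heat-sink bay's tick. I'll enlarge to measure the angle.

```bash
cat w4.json; python3 - <<'E'
import cv2,numpy as np
w=cv2.imread("pics/w4.png");t=cv2.imread("pics/t4raw.png")
a=cv2.resize(cv2.convertScaleAbs(w[0:100,260:360],alpha=1.6),None,fx=4,fy=4,interpolation=cv2.INTER_CUBIC)
b=cv2.resize(cv2.convertScaleAbs(t[170:220,240:290],alpha=2.2),None,fx=8,fy=8,interpolation=cv2.INTER_CUBIC)
cv2.imwrite("pics/v5.png",np.hstack([a,b]))
E
```

```text
{"K": [[325.19226210127806, 0.0, 278.43471366052154], [0.0, 325.19226210127806, 214.27522409857332], [0.0, 0.0, 1.0]], "rvec": [-2.3871456307807866, 1.6105657434272427, 0.24785032409147018], "tvec": [-0.15736871970642158, 0.32124117842020883, 0.4941488499787111]}
```

View pics/v5.png

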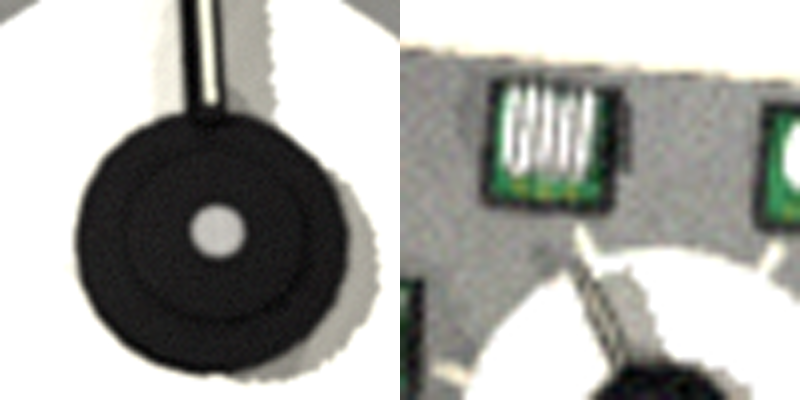

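```bash
python3 - <<'E'
from h import *
import json
from station import optics
m={k:np.array(v) for k,v in json.load(open("w4.json")).items()}
def wray(u,v,z):
    K=m["K"];R=cv2.Rodrigues(m["rvec"])[0];C=-R.T@m["tvec"]
    x=(u-K[0,2])/K[0,0];y=(v-K[1,2])/K[1,1];th=np.hypot(x,y)
    d=R.T@np.r_[np.sin(th)*np.array([x,y])/th,np.cos(th)]
    return (C+d*(z-C[2])/d[2])[:2]
def wc(u,v): return 260+(u+.5)/4-.5,(v+.5)/4-.5
ang=lambda d:np.degrees(np.arctan2(d[1],d[0]))
h=wray(*wc(217,232),.062);p=wray(*wc(212,100),.063);q=wray(*wc(206,5),.063)
print("hub",h,"base",p,"out",q,"ang line",ang(q-p),"hub-out",ang(q-h),"hub-base",ang(p-h),np.hypot(*(q-h)))
T=optics.camera_model("top")
tc=lambda u,v:(240+(u-400+.5)/8-.5,170+(v+.5)/8-.5)
tip=ray(T,*tc(577,266),.062)[:2];b=ray(T,*tc(620,358),.062)[:2]
print("top tip",tip,np.hypot(*(tip-A)),ang(tip-A),"line",ang(tip-b))
E
```

```text
hub [0.54555254 0.0143264 ] base [0.57603916 0.0278382 ] out [0.59904616 0.03838188] ang line 24.621119061737037 hub-out 24.212917439268566 hub-base 23.903120645080328 0.05865349729088952
top tip [0.61580653 0.04860627] 0.07958076381400928 25.53659189576055 line 25.24858467249937
```

The tab is at about 24.3° (wrist) or 25.4° (top), and the target is 19.9°. Going back for a push of about 4.6°.

Request:
send_rows --rows '[{"tx": 40,"ty": 0,"tz": 0,"spin": 0},{"tx": 40,"ty": 0,"tz": 0,"spin": 0},{"tx": 40,"ty": 0,"tz": 30,"spin": 0},{"tx": 40,"ty": 0,"tz": 40,"spin": 0},{"tx": 40,"ty": 0,"tz": 40,"spin": 0},{"tx": 0,"ty": 0,"tz": 0,"spin": 0},{"tx": 0,"ty": 0,"tz": 40,"spin": 0},{"tx": 0,"ty": 0,"tz": 30,"spin": 0},{"tx": 0,"ty": 0,"tz": 15,"spin": 0},{"tx": 0,"ty": 0,"tz": 0,"spin": 0},{"tx": 0,"ty": 0,"tz": 0,"spin": 0}]'

```text
time: 10.95
eef_pos: [0.586, 0.0671, 0.0443]
orientation: [3.083, 0.601, 0.004]
ft_force: [0.1, 0.1, 0.3]
width: 0.0003
```

```bash
python3 - <<'E'
from h import *
s,R=where()
r=np.array([.0577,-.0214])  # tool coords at contact, xang 22.17
a=np.deg2rad(22.17); x=np.array([np.cos(a),np.sin(a)]);y=np.array([np.sin(a),-np.cos(a)])
for dd in (0,4.5):
    a=np.deg2rad(22.17-dd); x=np.array([np.cos(a),np.sin(a)]);y=np.array([np.sin(a),-np.cos(a)])
    p=A+r[0]*x+r[1]*y; print(dd,p,"tool mm",(R.T@np.r_[p-s["eef_pos"][:2],0]*1e3).round(2))
E
```

```text
t 10.95 pos [0.586  0.0671 0.0443] xang 22.06 tilt [ 0.0024 -0.0002] q6 1.1 polar 0.0675 51.5 F [0.1 0.1 0.3] w 0.00033565545343963325
0 [0.58935872 0.0558913 ] tool mm [-1.140e+00  1.167e+01  1.000e-02]
4.5 [0.59248211 0.05220428] tool mm [ 0.37 16.26  0.02]
```

Request:
send_rows --rows '[{"tx": 0,"ty": 4,"tz": 0,"spin": 0},{"tx": 0,"ty": 4,"tz": 0,"spin": 0},{"tx": 0,"ty": 3,"tz": 0,"spin": 0},{"tx": 0,"ty": 1.3,"tz": 0,"spin": 0.02},{"tx": 0,"ty": 1.3,"tz": 0,"spin": 0.02},{"tx": 0.2,"ty": 1.3,"tz": 0,"spin": 0.02},{"tx": 0.2,"ty": 1.2,"tz": 0,"spin": 0.019},{"tx": 0,"ty": 0,"tz": 0,"spin": 0},{"tx": 0,"ty": 0,"tz": 0,"spin": 0}]'

```text
time: 11.85
eef_pos: [0.5913, 0.0522, 0.0426]
orientation: [3.105, 0.479, -0.001]
ft_force: [0.2, 1.4, 0.8]
width: 0.0004
```

```bash
python3 -c "
from h import *
where()"
```

```text
t 11.85 pos [0.5913 0.0522 0.0426] xang 17.53 tilt [-0.0003 -0.0002] q6 1.16 polar 0.0606 38.69 F [0.2 1.4 0.8] w 0.0003747424874473096
```

Request:
send_rows --rows '[{"tx": 0,"ty": -5,"tz": 0,"spin": 0},{"tx": 0,"ty": -7,"tz": 0,"spin": 0},{"tx": 0,"ty": 0,"tz": -15,"spin": 0},{"tx": 0,"ty": 0,"tz": -30,"spin": 0},{"tx": 0,"ty": 0,"tz": -40,"spin": 0},{"tx": -40,"ty": 0,"tz": -40,"spin": 0},{"tx": -40,"ty": 10,"tz": -40,"spin": 0},{"tx": -30,"ty": 10,"tz": -40,"spin": 0},{"tx": 0,"ty": 0,"tz": 0,"spin": 0},{"tx": 0,"ty": 0,"tz": 0,"spin": 0}]'

```text
time: 12.85
eef_pos: [0.4984, 0.0159, 0.2386]
orientation: [3.104, 0.477, 0.004]
ft_force: [-0.7, 0.3, -0.3]
width: 0.0006
```

```bash
python3 - <<'E'
from h import *
from station import optics
import json
where()
m=optics.camera_model("wrist");json.dump({k:np.array(v).tolist() if not isinstance(v,str) else v for k,v in m.items()},open("w6.json","w"))
w=optics.camera("wrist")[:,:,::-1];cv2.imwrite("pics/w6.png",w)
t=optics.camera("top")[:,:,::-1];cv2.imwrite("pics/t6raw.png",t)
a=cv2.resize(cv2.convertScaleAbs(w[0:200,200:400],alpha=1.3),None,fx=3,fy=3,interpolation=cv2.INTER_CUBIC)
b=cv2.resize(cv2.convertScaleAbs(t[170:270,240:273],alpha=1.7),(198,600),interpolation=cv2.INTER_CUBIC)
cv2.imwrite("pics/v6.png",np.hstack([a,b]))
E
```

```text
t 12.85 pos [0.4984 0.0159 0.2386] xang 17.48 tilt [ 0.0027 -0.0006] q6 1.06 polar 0.0456 177.97 F [-0.7  0.3 -0.3] w 0.0006441476779008371
```

View pics/v6.png

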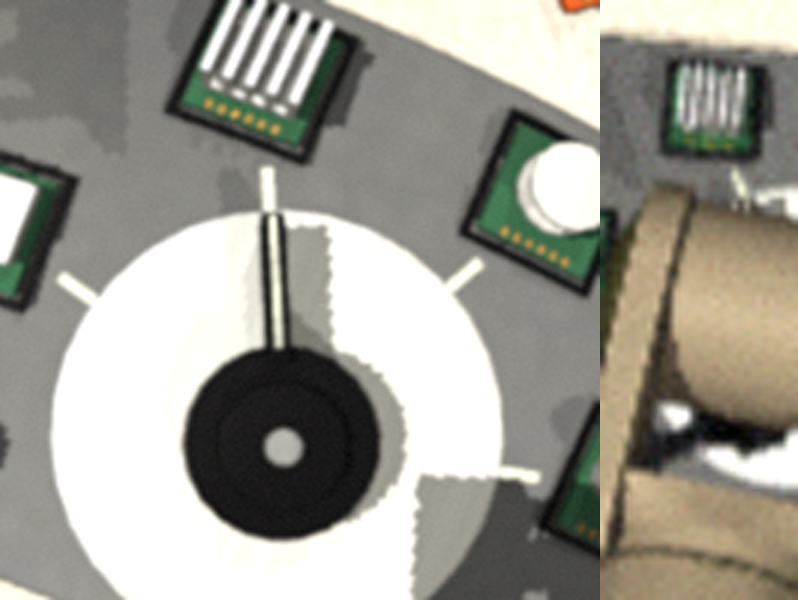

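Clear view: the stripe on the tab runs (279,345)→(272,216), and the heat-sink tick runs (268,208)→(266,168) in line with it. Now computing the angles.

```bash
python3 - <<'E'
from h import *
import json
m={k:np.array(v) for k,v in json.load(open("w6.json")).items()}
def W(u,v,z):
    u,v=200+(u+.5)/3-.5,(v+.5)/3-.5
    K=m["K"];R=cv2.Rodrigues(m["rvec"])[0];C=-R.T@m["tvec"]
    x=(u-K[0,2])/K[0,0];y=(v-K[1,2])/K[1,1];th=np.hypot(x,y)
    d=R.T@np.r_[np.sin(th)*np.array([x,y])/th,np.cos(th)]
    return (C+d*(z-C[2])/d[2])[:2]
ang=lambda d:np.degrees(np.arctan2(d[1],d[0])).round(2)
h=W(283,447,.062);b=W(279,345,.063);t=W(272,216,.063)
print("hub",h,"tip r",np.hypot(*(t-h)),"tab",ang(t-h),ang(t-b))
for n,o,i in(("heat",(266,168),(268,208)),("coil",(482,262),(448,290)),("shield",(62,277),(94,301)),("cap",(538,478),(502,473))):
    o,i=W(*o,.03),W(*i,.03);print(n,"from hub",ang(o-h),ang((o+i)/2-h),"fit hub",ang(o-A), np.hypot(*(o-h)).round(4))
E
```

```text
hub [0.54550437 0.01431334] tip r 0.0766292515556746 tab 20.38 20.61
heat from hub 20.29 20.3 fit hub 20.0 0.099
coil from hub -30.25 -30.18 fit hub -29.82 0.0995
shield from hub 69.92 70.01 fit hub 69.1 0.0984
cap from hub -79.94 -80.07 fit hub -79.08 0.0988
```

The tab is at 20.4–20.6° and the tick at 20.0–20.3°, so they agree within about 0.5° and the selector is set. For the key I'll open the fingers to 30 mm and press with one fingertip only, so that the housing is not caught.

Request:
send_rows --rows '[{"tx": -10.2,"ty": 22.5,"tz": 0,"spin": 0},{"tx": -10.2,"ty": 22.5,"tz": 0,"spin": 0},{"tx": -10.2,"ty": 22.5,"tz": 0,"spin": 0},{"tx": -10.2,"ty": 22.5,"tz": 0,"spin": 0},{"tx": -10.2,"ty": 22.5,"tz": 0,"spin": 0},{"tx": -10.2,"ty": 22.5,"tz": 0,"spin": 0},{"tx": 0,"ty": 0,"tz": 30,"spin": 0},{"tx": 0,"ty": 0,"tz": 30,"spin": 0},{"tx": 0,"ty": 0,"tz": 30,"spin": 0},{"tx": 0,"ty": 0,"tz": 30,"spin": 0},{"tx": 0,"ty": 0,"tz": 20,"spin": 0},{"tx": 0,"ty": 0,"tz": 10,"spin": 0},{"tx": 0,"ty": 0,"tz": 0,"spin": 0},{"tx": 0,"ty": 0,"tz": 0,"spin": 0}]' --fingers -0.32

```text
time: 14.35
eef_pos: [0.4811, -0.1311, 0.0875]
orientation: [3.105, 0.479, 0.001]
ft_force: [0.5, 0.8, 0.4]
width: 0.0299
```

```bash
python3 - <<'E'
from h import *
from station import optics
where()
w=optics.camera("wrist")[:,:,::-1]
s=optics.camera("scene")[:,:,::-1]
b=cv2.resize(s[150:220,250:320],(240,240),interpolation=cv2.INTER_CUBIC)
o=np.zeros((420,800,3),np.uint8);o[:,:560]=w;o[:240,560:]=b
cv2.imwrite("pics/v7.png",cv2.convertScaleAbs(o,alpha=1.4))
E
```

```text
t 14.35 pos [ 0.4811 -0.1311  0.0875] xang 17.54 tilt [ 0.0004 -0.0002] q6 0.76 polar 0.1584 -113.39 F [0.5 0.8 0.4] w 0.029914453730788756
```

View pics/v7.png

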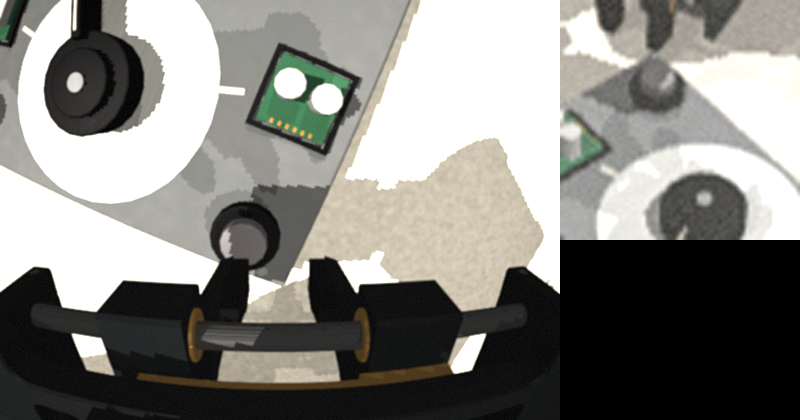

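The left fingertip (235,262) is over the key (243,238), allowing for the depth difference. Going down with force checks.

Request:
send_rows --rows '[{"tx": 0,"ty": 0,"tz": 15,"spin": 0},{"tx": 0,"ty": 0,"tz": 12,"spin": 0},{"tx": 0,"ty": 0,"tz": 0,"spin": 0}]'

```text
time: 14.75
eef_pos: [0.4801, -0.1308, 0.0592]
orientation: [-3.104, -0.478, 0.003]
ft_force: [0.3, -0.5, 0.7]
width: 0.0304
```

Request:
send_rows --rows '[{"tx": 0,"ty": 0,"tz": 2,"spin": 0},{"tx": 0,"ty": 0,"tz": 2,"spin": 0},{"tx": 0,"ty": 0,"tz": 0,"spin": 0}]'

```text
time: 15.05
eef_pos: [0.4808, -0.1311, 0.0563]
orientation: [3.105, 0.478, 0.0]
ft_force: [0.1, 0.6, -0.0]
width: 0.0301
```

Request:
send_rows --rows '[{"tx": 0,"ty": 0,"tz": 2,"spin": 0},{"tx": 0,"ty": 0,"tz": 2,"spin": 0},{"tx": 0,"ty": 0,"tz": 0,"spin": 0}]'

```text
time: 15.35
eef_pos: [0.4807, -0.1311, 0.052]
orientation: [3.105, 0.478, 0.0]
ft_force: [-0.1, -0.6, 0.5]
width: 0.0298
```

Request:
send_rows --rows '[{"tx": 0,"ty": 0,"tz": 1.5,"spin": 0},{"tx": 0,"ty": 0,"tz": 1.5,"spin": 0},{"tx": 0,"ty": 0,"tz": 0,"spin": 0}]'

```text
time: 15.65
eef_pos: [0.4808, -0.1311, 0.0491]
orientation: [3.105, 0.478, 0.0]
ft_force: [0.2, 0.8, 2.5]
width: 0.0298
```

Request:
send_rows --rows '[{"tx": 0,"ty": 0,"tz": 1.5,"spin": 0},{"tx": 0,"ty": 0,"tz": 0.5,"spin": 0},{"tx": 0,"ty": 0,"tz": 0,"spin": 0}]'

```text
time: 15.95
eef_pos: [0.4808, -0.1311, 0.0472]
orientation: [3.105, 0.478, 0.0]
ft_force: [0.2, -0.9, 3.5]
width: 0.03
```

Request:
send_rows --rows '[{"tx": 0,"ty": 0,"tz": 1.5,"spin": 0},{"tx": 0,"ty": 0,"tz": 0.5,"spin": 0},{"tx": 0,"ty": 0,"tz": 0,"spin": 0}]'

```text
time: 16.25
eef_pos: [0.4809, -0.1312, 0.0461]
orientation: [3.105, 0.479, 0.001]
ft_force: [-3.9, 1.2, 16.0]
width: 0.0301
```

The force rose from 2.5 to 3.5 to 16 N, so the key has reached its stop. Releasing, then looking.

Request:
send_rows --rows '[{"tx": 0,"ty": 0,"tz": -3,"spin": 0},{"tx": 0,"ty": 0,"tz": -6,"spin": 0},{"tx": 0,"ty": 0,"tz": -15,"spin": 0},{"tx": 0,"ty": 0,"tz": -30,"spin": 0},{"tx": 0,"ty": 0,"tz": -40,"spin": 0},{"tx": 0,"ty": 0,"tz": -40,"spin": 0},{"tx": -10,"ty": 30,"tz": -30,"spin": 0},{"tx": -10,"ty": 30,"tz": 0,"spin": 0},{"tx": -10,"ty": 30,"tz": 0,"spin": 0},{"tx": -10,"ty": 30,"tz": 0,"spin": 0},{"tx": -10,"ty": 30,"tz": 0,"spin": 0},{"tx": -10,"ty": 30,"tz": 0,"spin": 0},{"tx": 0,"ty": 0,"tz": 0,"spin": 0},{"tx": 0,"ty": 0,"tz": 0,"spin": 0}]'

```text
time: 17.65
eef_pos: [0.4773, -0.3206, 0.2086]
orientation: [-3.104, -0.477, 0.001]
ft_force: [-0.2, -0.1, 0.7]
width: 0.0297
```

```bash
python3 - <<'E'
from h import *
from station import optics
where()
t=optics.camera("top")[:,:,::-1]
c=cv2.convertScaleAbs(t[165:265,210:340],alpha=1.5)
cv2.imwrite("pics/v8.png",cv2.resize(c,None,fx=6,fy=6,interpolation=cv2.INTER_CUBIC))
E
```

```text
t 17.65 pos [ 0.4773 -0.3206  0.2086] xang 17.47 tilt [-0.0008  0.0011] q6 0.47 polar 0.3415 -101.26 F [-0.2 -0.1  0.7] w 0.029696838964428367
```

View pics/v8.png

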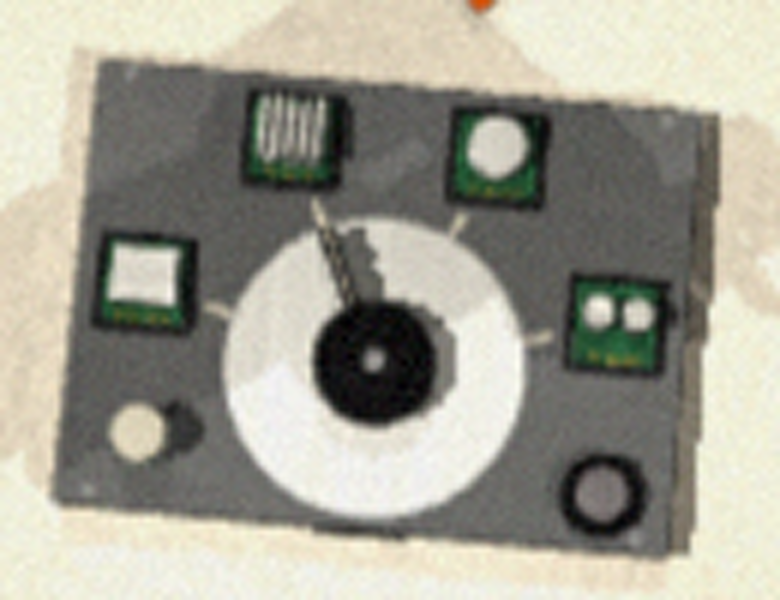

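The tab (322,228)→(348,300) lines up with the heat-sink tick at (318,205). The modules, pot and key are where they were, and the robot is clear, so I'm handing the job in.

```bash
python3 -c "
from station import env
print(env.close_job())"
```

```text
the job is handed in; nothing more can be done
None
```

The selector tab now points at the finned heat-sink module in the +25° bay. The start key was pressed once after that and released. The job was handed in at about 18 s of the 51 s allowed.

- **Selector:** I pushed the tab clockwise with the shut fingers, stopped just short, measured, and finished with a second small push. The last close wrist view put the tab at 20.4–20.6° in world angle. The heat-sink bay's tick measured 20.0–20.3°, and the dock fit gave 19.9°, so they agree within about 0.7°.
- **Measurement disagreement:** before that second push, the top camera read about 1° higher than the wrist camera. I went by the closer wrist view.
- **Start key:** I pressed it with one fingertip. The force rose along the spring to 3.5 N and then to 16 N at the stop, after about 6 mm of travel, then I lifted off. I did not measure directly that it came back up; in the last top view it looks as it did at the start.
- **Everything else:** in the last top view the modules and pot are where they were. The mug, screwdriver, tape roll and box were outside that view, but no move went near them. The robot ended clear of everything with no contact force.

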